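# Index the welding workpiece and hold the sprung clamp open over its fin

## Robot

A 6-joint arm with a two-finger parallel gripper is mounted at the origin on the work surface. World frame = base frame: x ahead of the robot, y to its left, z up, the work surface at z = 0. Lengths are in m, angles in rad, forces in N, time in s.
With the tool pointing down it reaches from about 0.35 to 0.8 m from the base axis. Payload 7.3 kg.
Tool frame: the origin (TCP) lies on the centre line of the jaws, within the pads' length; the fingertips stand 8 mm ahead of it and the grasp point (between the pads) lies 11 mm behind it; z points along the fingers, x is the direction in which the jaws open and shut, and the axes are right-handed (so a half turn about z gives the same grasp; the last joint's range is limited). The gripper opens to 85 mm and grips with 20 to 120 N. Pads are 22 mm wide; open, the fingers measure 114 mm over their backs; the gripper's body (76 mm by 85 mm) begins 54 mm behind the grasp point. The pads swing forward as they close: fully open they stand 13 mm farther back than shut.
Start: joints at [-1.334, 0.342, 1.524, -0, 1.275, -0.146], TCP at [0.196, -0.487, 0.239] pointing down, gripper open.
Joint ranges: [-2.53, 2.53], [-0.77, 2.02], [0.04, 2.7], [-1, 4.14], [0.28, 2.66], [-3.11, 3.11]. Speed limits (rad/s): [2.57, 2.57, 3.14, 3.14, 3.14, 3.14].

## Interface

Orientations are given as a unit quaternion [x, y, z, w].
In Python, from plant import ctrl gives the robot as it stands.
- The arm moves only by the tool apply_moves, never from a script. Its argument "steps" is a list of rows, each an object of numbers: "fingers": the opening, from -1 (shut) to 1 (fully open); "dx", "dy", "dz": the shift along the tool's x, y, z normalised to -1 to 1, where 1 is 30 cm; "rx", "ry", "rz": the turn, a rotation vector about the tool's x, y, z normalised to -1 to 1, where 1 is 180 degrees. In form: [{"fingers": .., "dx": .., "dy": .., "dz": .., "rx": .., "ry": .., "rz": ..}, ...]. A call has 1 to 8 rows; each row is the pose to reach, as a shift and turn from the pose measured when the call began, along the tool's axes at that moment, turning the shorter way round; what a row does not reach only later rows make up. A row lasts 1/12 s, in which the tool goes at most 41.7 mm and 7.16 degrees, less where a joint would pass 70% of its speed; a pose out of reach is approached as far as the arm can. A call with a number of a shift or a turn outside -1 to 1 is refused whole. A call with a gripper value outside its range is refused whole. The fingers move at their own pace and stop on an object; "squeeze" is the grip in N (left out, the last holds). Time passes only in rows, so rows that repeat a pose let the fingers close. It gives the time, the measured TCP pose, the force and the opening at its end, in the units of the state.
- ctrl.observe(): the state, without advancing time (a new reading comes with each control period).
- ctrl.capture(name): name is "side" or "top" or "wrist"; returns the picture (420x560x3 uint8, red, green, blue); there is no depth.
- ctrl.camera_model(name): a dict with "K" (3x3 intrinsics, pixels), "R" (3x3) and "t" (3): a world point X has camera coordinates R X + t. Camera axes: x right, y down, z forward; pixel columns grow to the right and rows downward; lengths in m; the calibration is good to about 2 mm. The wrist camera is an equidistant fisheye: a pixel r from the principal point sees the ray r / f radians off the axis. A picture is of the moment at which its call begins: read the wrist's pose just before it. camera_model takes no time and is no camera call; for the wrist camera it gives the pose at the moment of the call.
- ctrl.hand_in(): hands the job in, once; it reports no verdict.
Trained networks look in the newest picture that a camera, given by its name, has taken for a name from the list of things; names that differ only in an ending like _2 or _b are one class to them, and where a whole thing is asked for, a point or a joint stands for the part that bears it (a point fixed in the world has none). Each returns a list of dicts, best first, with "score" (0 to 1); they miss things now and then, are a little off and sometimes report something else, mostly with a low value. They report only what shows in the picture. A call takes as long as a camera call.
- ctrl.spot_in(camera, query): "point" ([x, y, z] in m, in world coordinates, good to about 4 mm: the middle of the surface that is visible of it).
- ctrl.outline_of(camera, query): "pixels" (420x560 bool, what is visible of it).
- ctrl.mark_of(camera, query): "point" ([x, y, z] in m, in world coordinates, good to about 4 mm: a listed point, or the origin of a listed thing).
The state is a dict: "t": time; "joints": joint angles; "dq": joint speeds; "joint_efforts": joint torques, N m; "eef_pos": TCP position; "tool_rot": TCP orientation; "contact_force": force on the tool from outside, world axes, zero at the start; "moment": the same for the moment, N m; "width": finger opening in m.
Only numpy, scipy, OpenCV 4.12 (cv2) and the standard library are available. Lean on these libraries where they do the work, as an engineer would, in place of code of your own. Each camera call takes 0.05 s, during which the arm holds its last target.

## Task

First turn the workpiece on the small positioner until the yellow mark on its tube squarely faces the scanner block, and let go of it. Then squeeze the orange tails of the spring clamp to open it, lift it off its storage rail, and bring it down over the middle of the workpiece's upright fin so that the wide-open copper jaws reach well down on both sides of the fin's top edge without touching it. Finish while holding it there, squeezed open: do not let it bite and do not let go; leave everything else on the bench where it is.

Things in the scene. Friction and masses are not known exactly. Their poses are not given: they have to be found in the camera images.
- workpiece (a joint): Turning angle of the workpiece on the positioner, about the vertical axis through its centre, rad, counter-clockwise from above positive. 0 = the yellow mark squarely faces the scanner. Starts 0.5 to 1.4. It stays where it is left (friction 0.08 N m), stops at +-2.2.
- fin_top (a point): Middle of the top edge of the workpiece's fin, 150 mm above the table, on the turning axis. Upright steel fin 44 mm wide (x), 8 mm thick (y), 45 mm high, standing on a steel tube 50 mm across, 53 mm high, on a 100 mm disc. z up; the mark is on the -y side; axes turn with the workpiece. To turn it, the fin can be gripped from above across its thickness.
- mark (a point): Yellow stripe 12 mm wide up the side of the tube, continued on the disc; this point is its middle on the tube's surface, 25 mm from the turning axis, 78 mm above the table.
- positioner: Fixed grey base plate 150 x 250 x 12 mm with a blue block 100 x 100 mm, 42 mm high, that carries the workpiece, and the black scanner block 50 x 40 mm, 92 mm high. Origin on the table on the turning axis; the scanner's centre lies 115 mm along this body's -y.
- scanner_window (a point): Middle of the scanner's green-glass window, which looks along the positioner's +y at the tube, 94 mm from the turning axis, 70 mm above the table.
- rail: Fixed storage rail: a grey foot 90 x 240 x 12 mm carrying an upright aluminium strip 8 mm thick (x), 200 mm long (y), top edge 80 mm above the table. Origin on the table under the strip's middle. The clamp starts biting the strip's top edge, within 50 mm of its middle.
- clip: Spring clamp, loose, about 0.12 kg: two steel halves on one pivot (the origin, 108 mm above the table at the start), copper jaws down, orange tails up. The frame belongs to the half on its +y side: x is the pivot axis (along the rail strip at the start), z up at the start. When open by angle q this half leans q/2 about x, the other half the opposite way.
- clip_center (a point): The pivot, same frame as clip. Tails: 22 mm wide (x), top 58 mm above the pivot; at the start their outer faces are 53 mm apart at the top and nearer below; squeezed to the stop they are upright, 20 mm apart, 14 to 58 mm above the pivot. Squeeze from above along y, about 40 mm above the pivot. Jaws: 20 mm wide (x), 44 mm down from the pivot, copper pads on the last 14 mm.
- clip_jaw (a joint): Opening angle of the clamp, rad: 0 at the start (biting 8 mm), 0.6 fully open at its stop (tails 20 mm apart, jaw tips 34 mm apart, 25 mm at the top of the pads), -0.18 about shut. The spring needs about 6 N on each tail at 0 and 13 N at 0.6.
- tip_a (a point): Lower inner edge of the jaw pad on the clamp's +y side, 44 mm below the pivot.
- tip_b (a point): Lower inner edge of the jaw pad on the clamp's -y side, 44 mm below the pivot.
- hammer: loose hammer; not part of the job, leave it
- wire_brush: loose hand brush; not part of the job, leave it
- offcut: loose dark square-tube offcut, 120 x 40 x 40 mm; not part of the job, leave it
- paste_jar: loose green jar, 70 mm across, height 70 mm; not part of the job, leave it
- gas_nozzle: loose copper nozzle standing on end, on the positioner's base plate, 22 mm across, height 60 mm; not part of the job, leave it
- magnet_block: loose yellow block, 70 x 45 x 25 mm; not part of the job, leave it
- flange: loose flat steel ring, 80 mm across, height 12 mm; not part of the job, leave it

How it is judged:
On the way, in this order (a step that is already met when the one before it is completed fails the run):
1. the yellow mark faces the scanner and the workpiece is let go (value of joint workpiece between -0.15 and 0.15 rad and contact force between the fingers and positioner below 0.1 N), for 0.2 s.
2. the clamp is squeezed open and lifted clear of the rail (value of joint clip_jaw above 0.3 rad and distance of clip_center from where it was at the start of the episode above 0.06 m and contact force between clip and the fingers above 3 N), for 0.1 s.
At the end, for the whole second after the job is handed in: Mark faces scanner within 0.15 rad; clamp held by the fingers (over 3 N), still, open over 0.38 rad; a jaw tip each side of the fin, over 6 mm from its mid-plane, 10 mm or more below its top edge, within 18 mm of its middle; clamp and fingers do not touch workpiece or positioner (value of joint workpiece between -0.15 and 0.15 rad and ((y of tip_a in the frame of fin_top above 0.006 m and y of tip_b in the frame of fin_top below -0.006 m) or (y of tip_b in the frame of fin_top above 0.006 m and y of tip_a in the frame of fin_top below -0.006 m)) and z of each of tip_a, tip_b in the frame of fin_top below -0.01 m and x of tip_a in the frame of fin_top between -0.018 and 0.018 m and x of tip_b in the frame of fin_top between -0.018 and 0.018 m and value of joint clip_jaw above 0.38 rad and contact force between clip and the fingers above 3 N and contact force between each of clip, the fingers and positioner below 0.3 N and linear speed of clip below 0.03 m/s); the arm keeps its last pose, push and grip.
It fails at once if another thing on the bench is displaced by more than 30 mm (distance of any of hammer, wire_brush, offcut, paste_jar, gas_nozzle, magnet_block, flange from where it was at the start of the episode above 0.03 m).
It fails at once if the clamp is dropped (height (world z) of clip_center below 0.06 m).
It also fails if it takes over 54 s, if anything falls off the work surface, if the arm or the gripper's body presses on something with over 40 N, if the wrist force passes 120 N, or if a joint passes its speed limit or range.

## Working session

There is one attempt and no reset: what is moved stays moved. The work goes in short steps, Python scripts to look and compute and a tool call to move; the robot and the scene stay as the last step left them, time stands still between calls to the robot, and variables do not carry over. Pictures are saved under pics/ and viewed, and the job is handed in when it is done.

Besides the shell and the picture viewer there is one more tool, called as a command line: name --argument value ..., lists and objects as JSON in quotes. apply_moves: Moves the arm, as the interface text tells. Its arguments: {"type":"object","properties":{"steps":{"type":"array"},"squeeze":{"type":"number"}},"required":["steps"]}

```bash
ls; mkdir -p pics; cat > h.py <<'E'
import numpy as np, cv2
from plant import ctrl
from scipy.spatial.transform import Rotation as R
def cap(c,n):
    im=ctrl.capture(c); cv2.imwrite(f'pics/{n}.png',im[:,:,::-1].copy()); return im
def proj(c,X):
    m=ctrl.camera_model(c); p=np.array(m['R'])@np.array(X)+np.array(m['t']); K=np.array(m['K'])
    if c=='wrist':
        th=np.arctan2(np.hypot(p[0],p[1]),p[2]); d=p[:2]/max(1e-9,np.hypot(p[0],p[1]))*th
        return K[:2,:2]@d+K[:2,2]
    q=K@p; return q[:2]/q[2]
def unproj(c,uv,z):
    m=ctrl.camera_model(c);K=np.array(m['K']);Rm=np.array(m['R']);t=np.array(m['t'])
    d=np.linalg.solve(K,[uv[0],uv[1],1])
    if c=='wrist':
        r=np.hypot(d[0],d[1]); d=np.array([d[0]/r*np.sin(r),d[1]/r*np.sin(r),np.cos(r)])
    o=-Rm.T@t; w=Rm.T@d; return o+w*(z-o[2])/w[2]
def st():
    s=ctrl.observe(); print('t',s['t'],'pos',np.round(s['eef_pos'],4),'q',np.round(s['tool_rot'],4),'w',s['width'],'F',np.round(s['contact_force'],2),'j',np.round(s['joints'],3)); return s
E
python3 - <<'E'
from h import *
st()
for c in('top','side'):
    cap(c,c+'0')
    for q in ['fin_top','mark','scanner_window','clip_center','tip_a','positioner','rail','gas_nozzle']:
        r=ctrl.mark_of(c,q); print(c,q,[(np.round(x['point'],4).tolist(),round(x['score'],2)) for x in r[:2]])
print(ctrl.observe()['t'])
E
```

```text
pics
t 0.0 pos [ 0.196  -0.4866  0.2386] q [ 8.287e-01 -5.597e-01 -6.000e-04 -5.000e-04] w 0.08537878851482714 F [-0.09 -0.28 -0.62] j [-1.334  0.343  1.525  0.     1.275 -0.146]
top fin_top [([0.4905, -0.2562, 0.1476], 0.69)]
top mark [([0.515, -0.262, 0.078], 0.67)]
top scanner_window [([0.4825, -0.3469, 0.0713], 0.73)]
top clip_center [([0.5293, 0.2415, 0.1048], 0.51)]
top tip_a [([0.5285, 0.2389, 0.064], 0.73), ([0.5368, 0.2385, 0.0618], 0.47)]
top positioner [([0.4887, -0.2527, -0.0008], 0.91)]
top rail [([0.5269, 0.202, 0.002], 0.94)]
top gas_nozzle [([0.5252, -0.1851, 0.0137], 0.45), ([0.515, -0.2614, 0.0831], 0.42)]
side fin_top [([0.4852, -0.2567, 0.1468], 0.79)]
side mark [([0.5152, -0.2586, 0.0784], 0.67), ([0.3548, -0.5056, 0.0012], 0.54)]
side scanner_window [([0.4882, -0.3481, 0.0697], 0.74)]
side clip_center []
side tip_a [([0.5231, 0.2401, 0.0623], 0.75), ([0.5345, 0.2381, 0.0694], 0.73)]
side positioner [([0.4931, -0.255, 0.0029], 0.88)]
side rail [([0.5269, 0.1929, 0.0033], 0.86)]
side gas_nozzle [([0.5311, -0.1842, 0.0148], 0.57)]
0.9
```

View pics/top0.png

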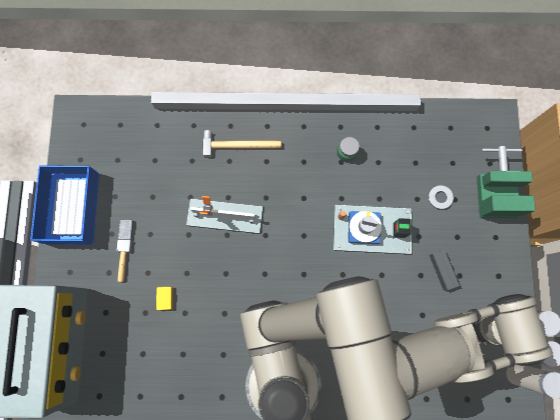

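View pics/side0.png

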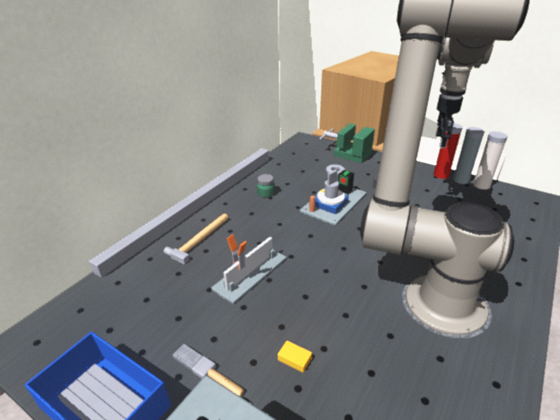

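```bash
cat >> h.py <<'E'
def plan(p,yaw):
    "steps to reach p with tool down and tool-x at yaw (mod pi by caller)"
    s=ctrl.observe(); Rc=R.from_quat(s['tool_rot']); 
    d=Rc.inv().apply(np.array(p)-np.array(s['eef_pos']))/0.3
    x=[np.cos(yaw),np.sin(yaw),0]; z=[0,0,-1.]; y=np.cross(z,x)
    Rt=R.from_matrix(np.array([x,y,z]).T)
    r=(Rc.inv()*Rt).as_rotvec()/np.pi
    xa=Rc.as_matrix()[:,0]
    print('yaw now',round(float(np.arctan2(xa[1],xa[0])),4),'d',np.round(d,4),'r',np.round(r,4))
E
python3 - <<'E'
from h import *
plan([.489,-.256,.28],-.15)
m=ctrl.camera_model('wrist'); s=ctrl.observe(); Rc=np.array(m['R']); C=-Rc.T@np.array(m['t'])
T=R.from_quat(s['tool_rot']); print('cam in tool',T.inv().apply(C-s['eef_pos']), 'axes',T.inv().apply(Rc), m['K'])
im=cv2.imread('pics/top0.png'); 
cv2.imwrite('pics/z1.png',cv2.resize(im[190:270,320:430],None,fx=7,fy=7,interpolation=cv2.INTER_CUBIC))
cv2.imwrite('pics/z2.png',cv2.resize(im[180:245,175:280],None,fx=7,fy=7,interpolation=cv2.INTER_CUBIC))
E
```

```text
yaw now -1.188 d [-0.3496 -1.1932 -0.1356] r [ 0.     -0.     -0.3304]
cam in tool [-0.00019467 -0.07316173 -0.13372793] axes [[ 9.99999815e-01 -4.47223492e-04  4.13173880e-04]
 [ 5.47756085e-04  9.57101926e-01 -2.89750934e-01]
 [-2.65866092e-04  2.89751107e-01  9.57101993e-01]] [[325.1922621    0.         272.42043422]
 [  0.         325.1922621  209.04343712]
 [  0.           0.           1.        ]]
```

View pics/z1.png

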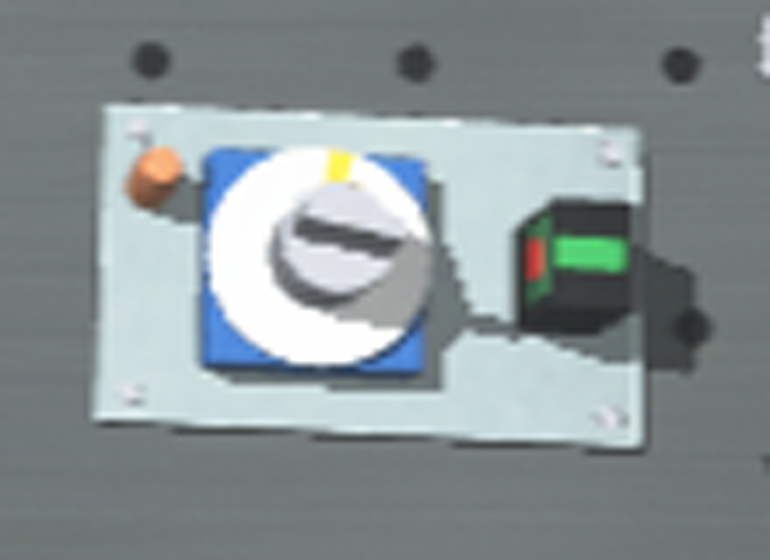

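View pics/z2.png

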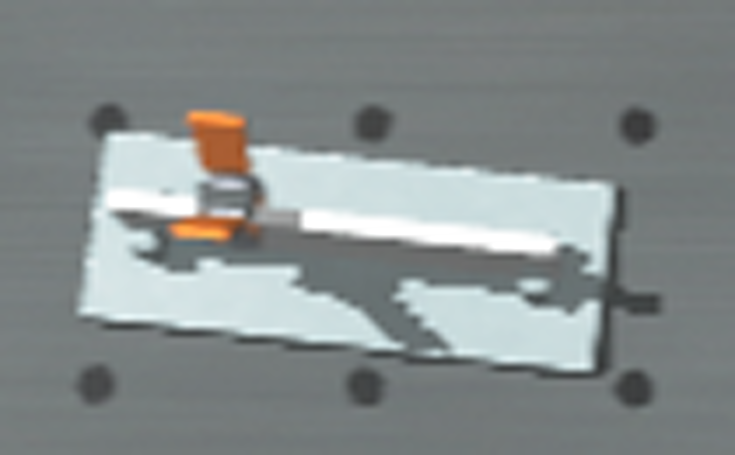

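apply_moves --steps '[{"fingers":1,"dx":-0.29,"dy":-0.99,"dz":-0.12,"rx":0,"ry":0,"rz":-0.33},{"fingers":1,"dx":-0.29,"dy":-0.99,"dz":-0.12,"rx":0,"ry":0,"rz":-0.33},{"fingers":1,"dx":-0.29,"dy":-0.99,"dz":-0.12,"rx":0,"ry":0,"rz":-0.33},{"fingers":1,"dx":-0.29,"dy":-0.99,"dz":-0.12,"rx":0,"ry":0,"rz":-0.33},{"fingers":1,"dx":-0.29,"dy":-0.99,"dz":-0.12,"rx":0,"ry":0,"rz":-0.33},{"fingers":1,"dx":-0.29,"dy":-0.99,"dz":-0.12,"rx":0,"ry":0,"rz":-0.33},{"fingers":1,"dx":-0.29,"dy":-0.99,"dz":-0.12,"rx":0,"ry":0,"rz":-0.33},{"fingers":1,"dx":-0.29,"dy":-0.99,"dz":-0.12,"rx":0,"ry":0,"rz":-0.33}]'

```text
t: 1.57
eef_pos: [0.4422, -0.2923, 0.2761]
tool_rot: [0.996, -0.089, 0.001, -0.0]
contact_force: [-1.0, -0.3, 0.2]
width: 0.0853
```

```bash
python3 - <<'E'
from h import *
st();plan([.489,-.256,.26],-.15)
c='wrist'
cap(c,'w1')
for q in ['fin_top','mark','scanner_window','positioner','gas_nozzle']:
    r=ctrl.mark_of(c,q); print(c,q,[(np.round(x['point'],4).tolist(),round(x['score'],2)) for x in r[:2]])
E
```

```text
t 1.5667 pos [ 0.4422 -0.2923  0.2761] q [ 9.96e-01 -8.94e-02  1.00e-03 -1.00e-04] w 0.08532357861269893 F [-1.   -0.29  0.24] j [-7.300e-01  3.240e-01  1.447e+00  1.000e-03  1.369e+00 -5.510e-01]
yaw now -0.179 d [ 0.132  -0.147   0.0539] r [-0.0001 -0.0006 -0.0092]
wrist fin_top [([0.4876, -0.2589, 0.148], 0.75)]
wrist mark [([0.5129, -0.2646, 0.0777], 0.82)]
wrist scanner_window [([0.4881, -0.3494, 0.0713], 0.87)]
wrist positioner [([0.4905, -0.2537, 0.0035], 0.57)]
wrist gas_nozzle [([0.5248, -0.1846, 0.0146], 0.85)]
```

View pics/w1.png

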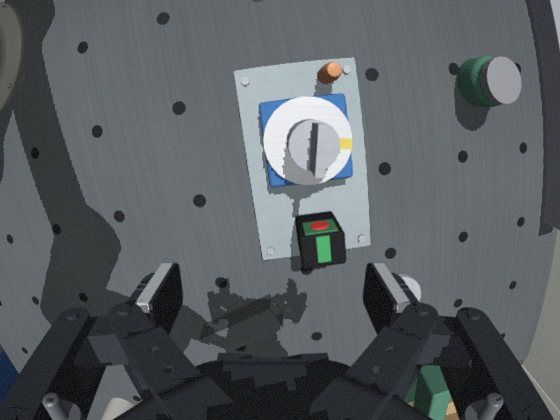

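```bash
python3 - <<'E'
import cv2
im=cv2.imread('pics/w1.png')
cv2.imwrite('pics/w1z.png',cv2.resize(im[90:195,250:365],None,fx=6,fy=6,interpolation=cv2.INTER_CUBIC))
E
```

```text
(no output)
```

View pics/w1z.png

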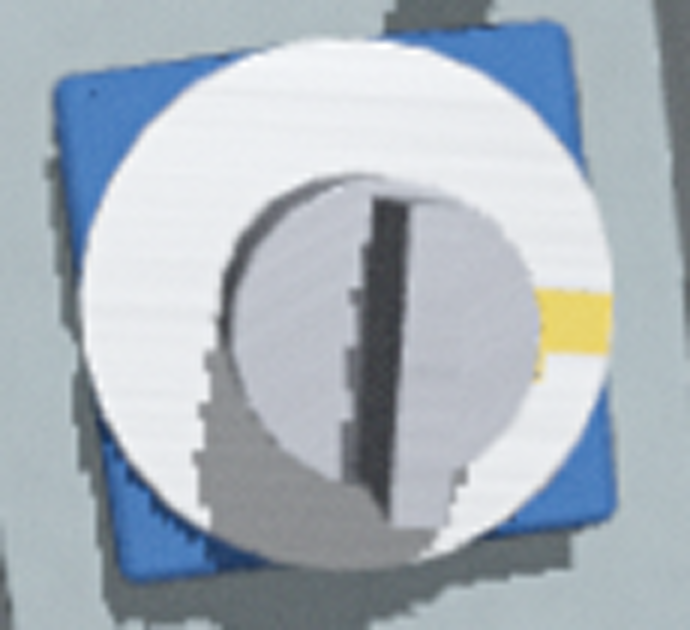

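```bash
cat > ov.py <<'E'
from h import *
import sys
def overlay(src,out,cx,cy,th,box,f,psi=None,cam='wrist'):
    im=cv2.imread(src); x0,x1,y0,y1=box
    im=cv2.resize(im[y0:y1,x0:x1],None,fx=f,fy=f,interpolation=cv2.INTER_CUBIC)
    def P(X): 
        p=(proj(cam,X)-[x0,y0]+.5)*f; return tuple(int(v) for v in p)
    ex=np.array([np.cos(th),np.sin(th),0]); ey=np.array([-np.sin(th),np.cos(th),0]); o=np.array([cx,cy,0])
    for z,c in((.150,(0,0,255)),(.105,(0,255,255))):
        q=[P(o+a*.022*ex+b*.004*ey+[0,0,z]) for a,b in((1,1),(-1,1),(-1,-1),(1,-1))]
        cv2.polylines(im,[np.array(q)],True,c,1)
    cv2.polylines(im,[np.array([P(o+.025*np.array([np.cos(t),np.sin(t),0])+[0,0,.105]) for t in np.arange(0,6.3,.1)])],False,(255,0,255),1)
    cv2.polylines(im,[np.array([P(o+.05*np.array([np.cos(t),np.sin(t),0])+[0,0,.054]) for t in np.arange(0,6.3,.1)])],False,(255,0,255),1)
    for b in(-.006,.006):
        cv2.line(im,P(o-.05*ey+b*ex+[0,0,.054]),P(o-.02*ey+b*ex+[0,0,.054]),(0,128,0),1)
    if psi is not None:
        px=np.array([np.cos(psi),np.sin(psi),0]); py=np.array([-np.sin(psi),np.cos(psi),0])
        q=[P(o+a*.05*px+b*.05*py+[0,0,.054]) for a,b in((1,1),(-1,1),(-1,-1),(1,-1))]
        cv2.polylines(im,[np.array(q)],True,(255,255,255),1)
    cv2.imwrite(out,im)
E
python3 - <<'E'
from ov import *
m=ctrl.camera_model('wrist'); print(-np.array(m['R']).T@np.array(m['t']))
# plate corners
cs=[unproj('wrist',p,.012) for p in ((235.5,71.5),(354,58.5),(370,243),(262,259.5))]
for c in cs: print(np.round(c,4))
d=[cs[3]-cs[0],cs[2]-cs[1]]; print([np.linalg.norm(v) for v in d],[np.arctan2(v[0],-v[1]) for v in d])
d=[cs[1]-cs[0],cs[2]-cs[3]]; print([np.linalg.norm(v) for v in d],[np.arctan2(v[1],v[0]) for v in d])
overlay('pics/w1.png','pics/o1.png',.489,-.2565,1.42,(250,365,90,195),6,0)
E
```

```text
[ 0.45185403 -0.22377157  0.40877545]
[ 0.4176 -0.1638  0.012 ]
[ 0.5624 -0.1719  0.012 ]
[ 0.55   -0.4139  0.012 ]
[ 0.4012 -0.4085  0.012 ]
[np.float64(0.24527606780923802), np.float64(0.24227620513181322)] [np.float64(-0.06692216571401031), np.float64(-0.051290502396791504)]
[np.float64(0.14497357136984845), np.float64(0.14882216791985275)] [np.float64(-0.056442458156517286), np.float64(-0.03635263793843711)]
```

View pics/o1.png

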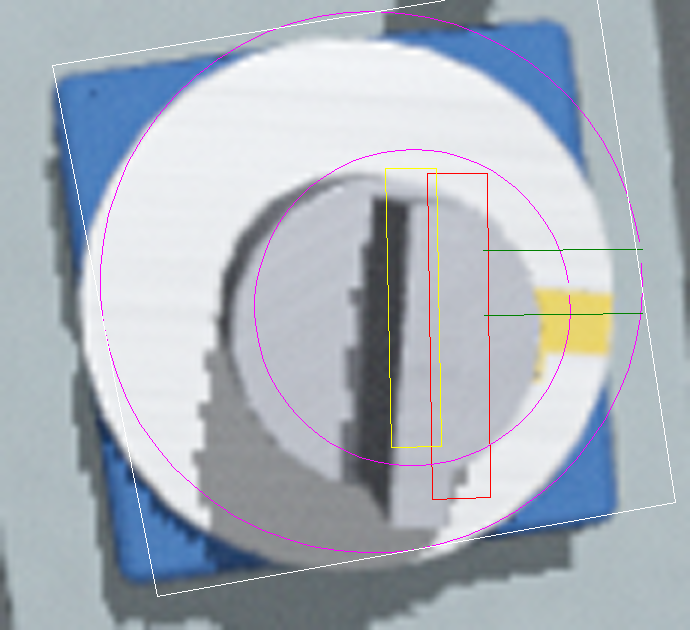

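```bash
python3 - <<'E'
from h import *
plan([.486,-.259,.22],-.226)
E
```

```text
yaw now -0.1909 d [ 0.1329 -0.1514  0.1834] r [0.0001 0.0002 0.0112]
```

apply_moves --steps '[{"fingers":1,"dx":0.133,"dy":-0.151,"dz":0.183,"rx":0,"ry":0,"rz":0.011},{"fingers":1,"dx":0.133,"dy":-0.151,"dz":0.183,"rx":0,"ry":0,"rz":0.011},{"fingers":1,"dx":0.133,"dy":-0.151,"dz":0.183,"rx":0,"ry":0,"rz":0.011},{"fingers":1,"dx":0.133,"dy":-0.151,"dz":0.183,"rx":0,"ry":0,"rz":0.011}]'

```text
t: 2.2
eef_pos: [0.4851, -0.2591, 0.2184]
tool_rot: [0.994, -0.113, -0.002, -0.001]
contact_force: [0.5, -0.9, 0.1]
width: 0.085
```

```bash
python3 - <<'E'
from ov import *
st();plan([.486,-.259,.22],-.226)
c='wrist'
im=cap(c,'w2')
print(proj('wrist',[.485,-.26,.15]))
overlay('pics/w2.png','pics/o2.png',.485,-.2605,1.345,(190,360,110,250),4.5,-.052)
for q in ['fin_top','mark','scanner_window']:
    r=ctrl.mark_of(c,q); print(c,q,[(np.round(x['point'],4).tolist(),round(x['score'],2)) for x in r[:2]])
E
```

```text
t 2.2 pos [ 0.4851 -0.2591  0.2184] q [ 9.936e-01 -1.129e-01 -2.200e-03 -8.000e-04] w 0.0850488135057473 F [ 0.46 -0.86  0.06] j [-6.290e-01  4.070e-01  1.485e+00 -1.000e-03  1.255e+00 -4.030e-01]
yaw now -0.2264 d [ 0.003  -0.0009 -0.0053] r [-0.0003  0.0014 -0.0001]
[273.20444627 226.48336394]
wrist fin_top [([0.4895, -0.2575, 0.1488], 0.8)]
wrist mark [([0.512, -0.2617, 0.0778], 0.92)]
wrist scanner_window [([0.4956, -0.2525, 0.0021], 0.72), ([0.488, -0.3493, 0.0704], 0.56)]
```

View pics/w2.png

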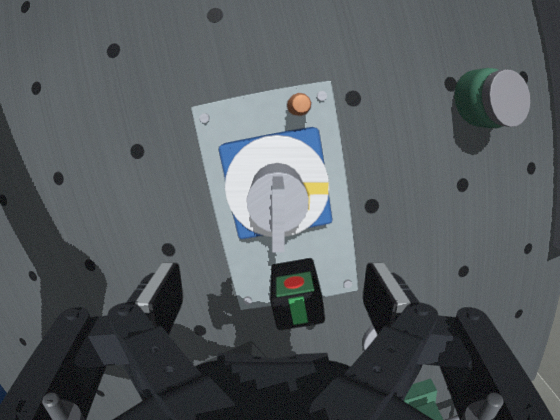

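View pics/o2.png

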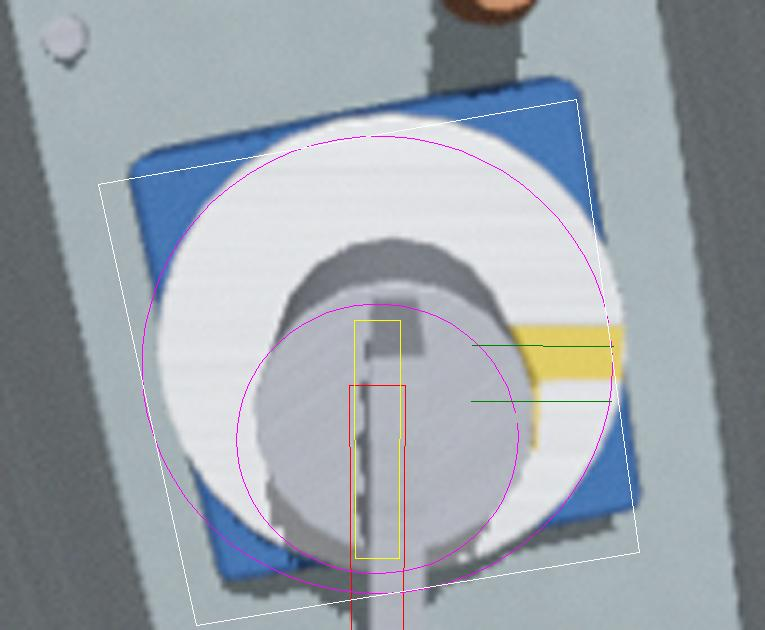

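```bash
python3 - <<'E'
from ov import *
overlay('pics/w2.png','pics/o2.png',.4889,-.2569,1.345,(190,360,110,250),4.5,-.057)
plan([.4889,-.2569,.127],-.226)
E
```

```text
yaw now -0.2276 d [ 0.0076 -0.0148  0.3145] r [ 0.0004 -0.0004 -0.0005]
```

View pics/o2.png

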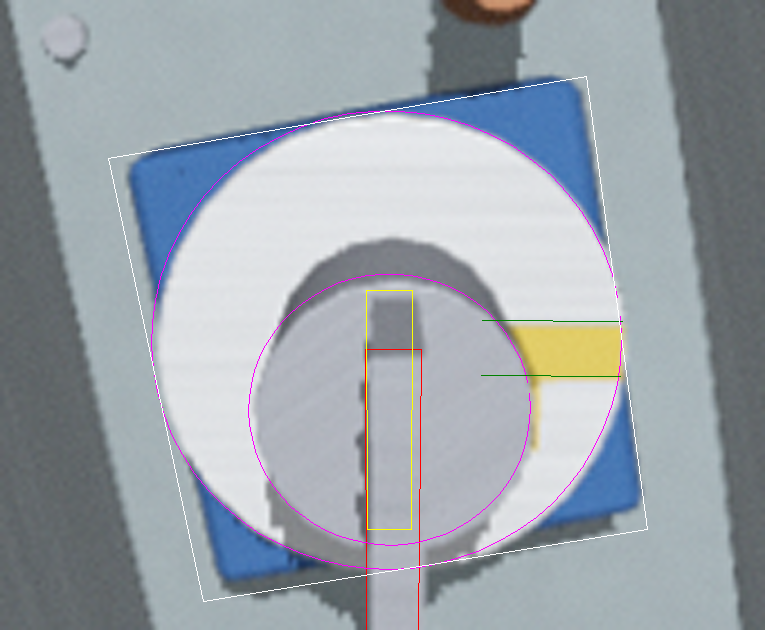

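apply_moves --steps '[{"fingers":1,"dx":0.0096,"dy":-0.0128,"dz":0.1,"rx":0,"ry":0,"rz":0},{"fingers":1,"dx":0.0096,"dy":-0.0128,"dz":0.2,"rx":0,"ry":0,"rz":0},{"fingers":0,"dx":0.0096,"dy":-0.0128,"dz":0.318,"rx":0,"ry":0,"rz":0},{"fingers":0,"dx":0.0096,"dy":-0.0128,"dz":0.318,"rx":0,"ry":0,"rz":0},{"fingers":-0.5,"dx":0.0096,"dy":-0.0128,"dz":0.318,"rx":0,"ry":0,"rz":0},{"fingers":-1,"dx":0.0096,"dy":-0.0128,"dz":0.318,"rx":0,"ry":0,"rz":0},{"fingers":-1,"dx":0.0096,"dy":-0.0128,"dz":0.318,"rx":0,"ry":0,"rz":0}]' --squeeze 25

```text
t: 2.98
eef_pos: [0.4905, -0.2589, 0.1286]
tool_rot: [0.993, -0.114, 0.003, 0.002]
contact_force: [-0.1, -0.5, 0.6]
width: 0.0256
```

```bash
python3 - <<'E'
from ov import *
st();plan([.4894,-.2576,.125],-1.625)
E
```

```text
t 2.9833 pos [ 0.4905 -0.2589  0.1286] q [ 0.9935 -0.1138  0.0026  0.0019] w 0.025567181715441128 F [-0.11 -0.51  0.55] j [-6.230e-01  5.020e-01  1.600e+00 -1.000e-03  1.033e+00 -3.950e-01]
yaw now -0.2281 d [-0.0045 -0.0033  0.0121] r [-4.000e-04 -2.200e-03  4.446e-01]
```

Fingers are still closing; correct the small offset and let them close.

apply_moves --steps '[{"fingers":-1,"dx":-0.003,"dy":-0.003,"dz":0.01,"rx":0,"ry":0,"rz":0},{"fingers":-1,"dx":-0.003,"dy":-0.003,"dz":0.01,"rx":0,"ry":0,"rz":0},{"fingers":-1,"dx":-0.003,"dy":-0.003,"dz":0.01,"rx":0,"ry":0,"rz":0},{"fingers":-1,"dx":-0.003,"dy":-0.003,"dz":0.01,"rx":0,"ry":0,"rz":0}]'

```text
t: 3.32
eef_pos: [0.4889, -0.2582, 0.1277]
tool_rot: [0.994, -0.114, 0.002, 0.003]
contact_force: [-7.6, 0.1, 10.6]
width: 0.0075
```

```bash
python3 - <<'E'
from ov import *
st();plan([.4894,-.2576,.125],-1.625)
E
```

```text
t 3.3167 pos [ 0.4889 -0.2582  0.1277] q [ 0.9935 -0.1136  0.0022  0.0027] w 0.007514434903691135 F [-7.57  0.06 10.6 ] j [-0.623  0.501  1.606 -0.003  1.029 -0.394]
yaw now -0.2277 d [ 0.0013 -0.0024  0.0092] r [ 2.000e-04 -2.400e-03  4.448e-01]
```

apply_moves --steps '[{"fingers":-1,"dx":-0.002,"dy":-0.001,"dz":0,"rx":0,"ry":0,"rz":0.035},{"fingers":-1,"dx":-0.002,"dy":-0.001,"dz":0,"rx":0,"ry":0,"rz":0.07},{"fingers":-1,"dx":-0.002,"dy":-0.001,"dz":0,"rx":0,"ry":0,"rz":0.105},{"fingers":-1,"dx":-0.002,"dy":-0.001,"dz":0,"rx":0,"ry":0,"rz":0.14},{"fingers":-1,"dx":-0.002,"dy":-0.001,"dz":0,"rx":0,"ry":0,"rz":0.175},{"fingers":-1,"dx":-0.002,"dy":-0.001,"dz":0,"rx":0,"ry":0,"rz":0.21},{"fingers":-1,"dx":-0.002,"dy":-0.001,"dz":0,"rx":0,"ry":0,"rz":0.21},{"fingers":-1,"dx":-0.002,"dy":-0.001,"dz":0,"rx":0,"ry":0,"rz":0.21}]'

```text
t: 3.98
eef_pos: [0.4876, -0.2574, 0.1278]
tool_rot: [0.904, -0.428, 0.002, 0.002]
contact_force: [-3.9, 0.6, -2.5]
width: 0.0077
```

```bash
python3 - <<'E'
from ov import *
st();plan([.4894,-.2576,.127],-1.625)
E
```

```text
t 3.9833 pos [ 0.4876 -0.2574  0.1278] q [ 0.9038 -0.4279  0.0021  0.0019] w 0.007717495392659191 F [-3.86  0.63 -2.54] j [-0.623  0.499  1.608 -0.003  1.029  0.263]
yaw now -0.8843 d [ 0.0042 -0.0043  0.0028] r [-2.000e-04 -1.800e-03  2.358e-01]
```

apply_moves --steps '[{"fingers":-1,"dx":0.001,"dy":-0.002,"dz":0,"rx":0,"ry":0,"rz":0.035},{"fingers":-1,"dx":0.001,"dy":-0.002,"dz":0,"rx":0,"ry":0,"rz":0.07},{"fingers":-1,"dx":0.001,"dy":-0.002,"dz":0,"rx":0,"ry":0,"rz":0.105},{"fingers":-1,"dx":0.001,"dy":-0.002,"dz":0,"rx":0,"ry":0,"rz":0.14},{"fingers":-1,"dx":0.001,"dy":-0.002,"dz":0,"rx":0,"ry":0,"rz":0.175},{"fingers":-1,"dx":0.001,"dy":-0.002,"dz":0,"rx":0,"ry":0,"rz":0.21},{"fingers":-1,"dx":0.001,"dy":-0.002,"dz":0,"rx":0,"ry":0,"rz":0.236},{"fingers":-1,"dx":0.001,"dy":-0.002,"dz":0,"rx":0,"ry":0,"rz":0.236}]'

```text
t: 4.65
eef_pos: [0.4871, -0.256, 0.1278]
tool_rot: [-0.687, 0.726, -0.001, -0.001]
contact_force: [-5.2, 4.2, -0.7]
width: 0.008
```

```bash
python3 - <<'E'
from ov import *
st();plan([.4894,-.2576,.127],-1.625)
for c in['wrist','top']:
    cap(c,c+'3')
    for q in ['fin_top','mark','scanner_window']:
      r=ctrl.mark_of(c,q); print(c,q,[(np.round(x['point'],4).tolist(),round(x['score'],2)) for x in r[:2]])
E
```

```text
t 4.65 pos [ 0.4871 -0.256   0.1278] q [-0.6872  0.7265 -0.0008 -0.0011] w 0.008017937611451217 F [-5.2   4.22 -0.73] j [-0.622  0.499  1.609 -0.003  1.033  1.006]
yaw now -1.6263 d [ 0.0049 -0.0079  0.0027] r [ 0.0001 -0.0009 -0.0004]
wrist fin_top [([0.4897, -0.2579, 0.1479], 0.62)]
wrist mark [([0.4875, -0.2802, 0.074], 0.73)]
wrist scanner_window [([0.4847, -0.3493, 0.0744], 0.88)]
top fin_top [([0.5939, -0.5155, 0.002], 0.26), ([0.5249, -0.1825, 0.0132], 0.21)]
top mark []
top scanner_window [([0.4148, 0.5159, -0.0005], 0.75), ([0.4869, -0.3492, 0.07], 0.59)]
```

View pics/wrist3.png

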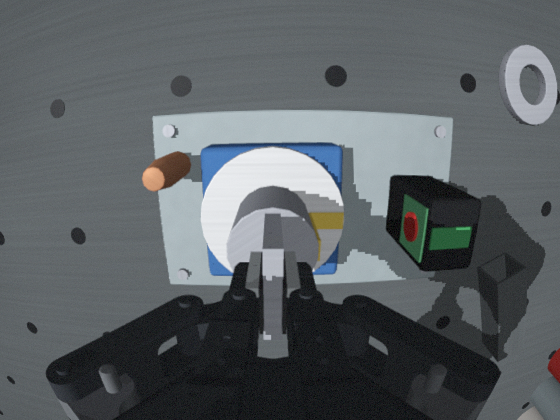

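apply_moves --steps '[{"fingers":0,"dx":0.003,"dy":-0.003,"dz":0,"rx":0,"ry":0,"rz":0},{"fingers":0,"dx":0.003,"dy":-0.003,"dz":0,"rx":0,"ry":0,"rz":0},{"fingers":0.2,"dx":0.003,"dy":-0.003,"dz":0,"rx":0,"ry":0,"rz":0},{"fingers":0.4,"dx":0.003,"dy":-0.003,"dz":-0.1,"rx":0,"ry":0,"rz":0},{"fingers":1,"dx":0.003,"dy":-0.003,"dz":-0.2,"rx":0,"ry":0,"rz":0},{"fingers":1,"dx":0.003,"dy":-0.003,"dz":-0.3,"rx":0,"ry":0,"rz":0},{"fingers":1,"dx":0.003,"dy":-0.003,"dz":-0.3,"rx":0,"ry":0,"rz":0},{"fingers":1,"dx":0.003,"dy":-0.003,"dz":-0.3,"rx":0,"ry":0,"rz":0}]'

```text
t: 5.72
eef_pos: [0.4892, -0.2575, 0.2202]
tool_rot: [-0.689, 0.725, -0.004, -0.0]
contact_force: [0.6, -0.4, -0.4]
width: 0.0856
```

```bash
python3 - <<'E'
from ov import *
s=st()
cap('wrist','w4')
overlay('pics/w4.png','pics/o4.png',.4894,-.2576,-.057,(190,390,100,270),3.8,-.057)
for q in ['fin_top','mark','scanner_window','positioner']:
      r=ctrl.mark_of('wrist',q); print(q,[(np.round(x['point'],4).tolist(),round(x['score'],2)) for x in r[:2]])
E
```

```text
t 5.7167 pos [ 0.4892 -0.2575  0.2202] q [-6.891e-01  7.247e-01 -3.700e-03 -5.000e-04] w 0.08561071417863465 F [ 0.61 -0.37 -0.44] j [-0.622  0.405  1.483 -0.002  1.246  1.   ]
fin_top [([0.4895, -0.2583, 0.1483], 0.84)]
mark [([0.4852, -0.2808, 0.0777], 0.79)]
scanner_window [([0.4873, -0.3463, 0.0721], 0.83)]
positioner [([0.4941, -0.2562, 0.0012], 0.84)]
```

View pics/o4.png

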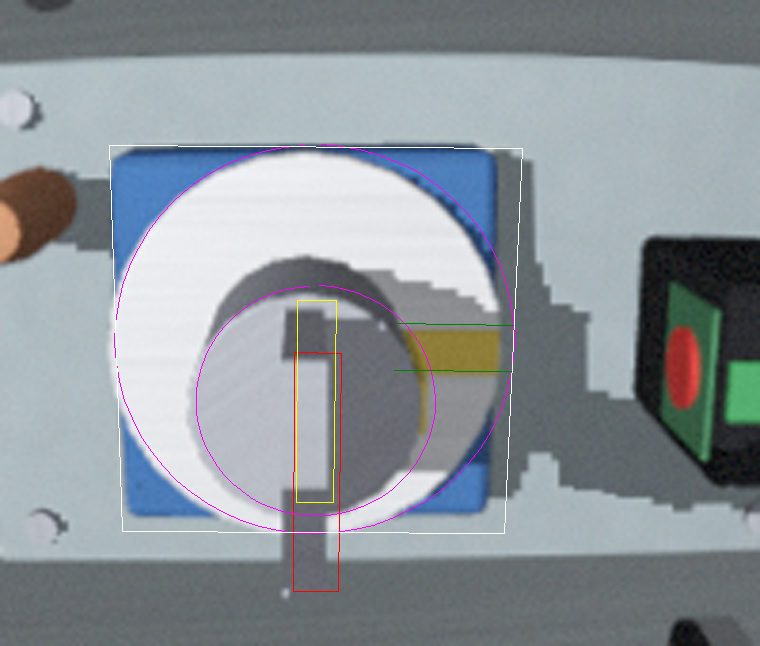

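```bash
python3 - <<'E'
from ov import *
plan([.525,.23,.30],-.1)
E
```

```text
yaw now -1.6218 d [-1.6252 -0.0414 -0.2806] r [ 9.000e-04  2.000e-04 -4.844e-01]
```

apply_moves --steps '[{"fingers":1,"dx":-0.1,"dy":-0.01,"dz":-0.2,"rx":0,"ry":0,"rz":-0.04},{"fingers":1,"dx":-0.95,"dy":-0.02,"dz":-0.28,"rx":0,"ry":0,"rz":-0.484},{"fingers":1,"dx":-0.95,"dy":-0.02,"dz":-0.28,"rx":0,"ry":0,"rz":-0.484},{"fingers":1,"dx":-0.95,"dy":-0.02,"dz":-0.28,"rx":0,"ry":0,"rz":-0.484},{"fingers":1,"dx":-0.95,"dy":-0.02,"dz":-0.28,"rx":0,"ry":0,"rz":-0.484},{"fingers":1,"dx":-0.95,"dy":-0.02,"dz":-0.28,"rx":0,"ry":0,"rz":-0.484},{"fingers":1,"dx":-0.95,"dy":-0.02,"dz":-0.28,"rx":0,"ry":0,"rz":-0.484},{"fingers":1,"dx":-0.95,"dy":-0.02,"dz":-0.28,"rx":0,"ry":0,"rz":-0.484}]'

```text
t: 6.63
eef_pos: [0.508, 0.0321, 0.3003]
tool_rot: [0.953, -0.302, -0.001, 0.0]
contact_force: [-0.1, 0.3, 0.7]
width: 0.0853
```

```bash
python3 - <<'E'
from ov import *
plan([.525,.23,.30],-.1)
E
```

```text
yaw now -0.6129 d [-0.3332 -0.5722  0.001 ] r [ 0.0002  0.0007 -0.1633]
```

apply_moves --steps '[{"fingers":1,"dx":-0.333,"dy":-0.572,"dz":0,"rx":0,"ry":0,"rz":-0.163},{"fingers":1,"dx":-0.333,"dy":-0.572,"dz":0,"rx":0,"ry":0,"rz":-0.163},{"fingers":1,"dx":-0.333,"dy":-0.572,"dz":0,"rx":0,"ry":0,"rz":-0.163},{"fingers":1,"dx":-0.333,"dy":-0.572,"dz":0,"rx":0,"ry":0,"rz":-0.163},{"fingers":1,"dx":-0.333,"dy":-0.572,"dz":0,"rx":0,"ry":0,"rz":-0.163},{"fingers":1,"dx":-0.333,"dy":-0.572,"dz":0,"rx":0,"ry":0,"rz":-0.163},{"fingers":1,"dx":-0.333,"dy":-0.572,"dz":0,"rx":0,"ry":0,"rz":-0.163},{"fingers":1,"dx":-0.333,"dy":-0.572,"dz":0,"rx":0,"ry":0,"rz":-0.163}]'

```text
t: 7.3
eef_pos: [0.5248, 0.2297, 0.2993]
tool_rot: [0.999, -0.05, -0.002, 0.001]
contact_force: [-0.6, -0.2, 0.9]
width: 0.0854
```

```bash
python3 - <<'E'
from ov import *
st()
cap('wrist','w5')
for q in ['clip_center','tip_a','rail']:
      r=ctrl.mark_of('wrist',q); print(q,[(np.round(x['point'],4).tolist(),round(x['score'],2)) for x in r[:2]])
E
```

```text
t 7.3 pos [0.5248 0.2297 0.2993] q [ 9.987e-01 -5.030e-02 -2.000e-03  5.000e-04] w 0.08539404099398812 F [-0.65 -0.24  0.85] j [0.279 0.398 1.275 0.    1.473 0.379]
clip_center [([0.5294, 0.2355, 0.1095], 0.93)]
tip_a [([0.5289, 0.2376, 0.0652], 0.83), ([0.5387, 0.2349, 0.0635], 0.59)]
rail [([0.5262, 0.1986, -0.0058], 0.85)]
```

View pics/w5.png

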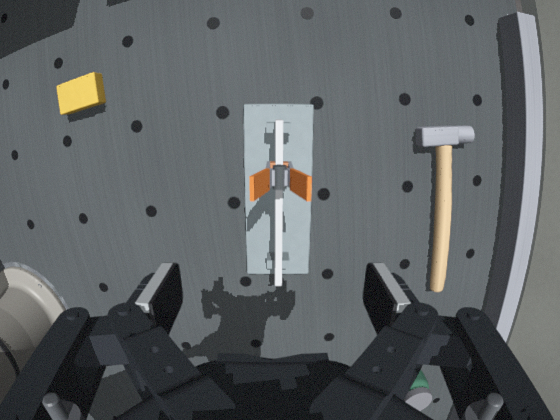

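```bash
cat > oc.py <<'E'
from h import *
def oclip(src,out,cx,cy,zp,psi,box,f,q=0.,rail=True,cam='wrist'):
    im=cv2.imread(src); x0,x1,y0,y1=box
    im=cv2.resize(im[y0:y1,x0:x1],None,fx=f,fy=f,interpolation=cv2.INTER_CUBIC)
    P=lambda X: tuple(int(v) for v in (proj(cam,X)-[x0,y0]+.5)*f)
    ex=np.array([np.cos(psi),np.sin(psi),0]); ey=np.array([-np.sin(psi),np.cos(psi),0]); o=np.array([cx,cy,0])
    # ex = across strip (rail x), ey = along strip
    if rail:
        q4=[P(o+a*.004*ex+b*.06*ey+[0,0,.08]) for a,b in((1,1),(-1,1),(-1,-1),(1,-1))]
        cv2.polylines(im,[np.array(q4)],True,(0,0,255),1)
    h=.0265*(.6-q)/.6+.010*q/.6
    for s in(1,-1):
        cv2.line(im,P(o+s*h*ex+.011*ey+[0,0,zp+.058]),P(o+s*h*ex-.011*ey+[0,0,zp+.058]),(255,0,0),1)
    cv2.circle(im,P(o+[0,0,zp]),3,(0,255,0),1)
    cv2.imwrite(out,im)
E
python3 - <<'E'
from oc import *
cap('wrist','w6'); plan([.53,.237,.3],-.1)
oclip('pics/w6.png','pics/o6.png',.530,.237,.108,-.1,(220,340,90,300),3)
E
```

```text
yaw now -0.1028 d [ 0.013  -0.0291  0.0015] r [ 0.      0.0007 -0.0009]
```

View pics/o6.png

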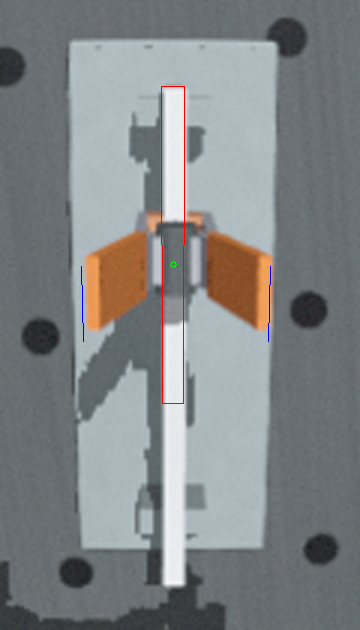

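apply_moves --steps '[{"fingers":1,"dx":0.012,"dy":-0.041,"dz":0.1,"rx":0,"ry":0,"rz":0},{"fingers":1,"dx":0.012,"dy":-0.041,"dz":0.2,"rx":0,"ry":0,"rz":0},{"fingers":1,"dx":0.012,"dy":-0.041,"dz":0.3,"rx":0,"ry":0,"rz":0},{"fingers":1,"dx":0.012,"dy":-0.041,"dz":0.36,"rx":0,"ry":0,"rz":0},{"fingers":1,"dx":0.012,"dy":-0.041,"dz":0.36,"rx":0,"ry":0,"rz":0},{"fingers":1,"dx":0.012,"dy":-0.041,"dz":0.36,"rx":0,"ry":0,"rz":0}]' --squeeze 45

```text
t: 8.05
eef_pos: [0.5298, 0.24, 0.1923]
tool_rot: [0.999, -0.052, -0.002, 0.0]
contact_force: [0.9, -0.3, 0.9]
width: 0.0852
```

```bash
python3 - <<'E'
from oc import *
st();plan([.530,.2405,.137],-.103)
cap('wrist','w7'); 
oclip('pics/w7.png','pics/o7.png',.530,.2405,.108,-.1,(200,350,130,390),2.3)
r=ctrl.mark_of('wrist','clip_center'); print([(np.round(x['point'],4).tolist(),round(x['score'],2)) for x in r[:2]])
E
```

```text
t 8.05 pos [0.5298 0.24   0.1923] q [ 9.987e-01 -5.190e-02 -1.800e-03  2.000e-04] w 0.08519869500796767 F [ 0.93 -0.33  0.93] j [2.930e-01 4.860e-01 1.432e+00 1.000e-03 1.228e+00 3.970e-01]
yaw now -0.1038 d [ 0.0011 -0.002   0.1843] r [ 0.0002  0.0011 -0.0003]
[([0.5319, 0.2388, 0.1056], 0.77)]
```

View pics/o7.png

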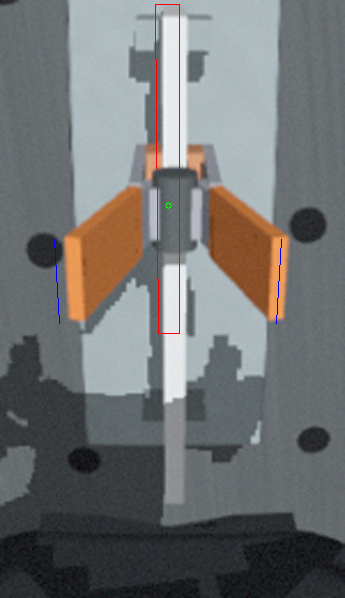

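apply_moves --steps '[{"fingers":1,"dx":0.005,"dy":-0.003,"dz":0.09,"rx":0,"ry":0,"rz":0},{"fingers":1,"dx":0.005,"dy":-0.003,"dz":0.184,"rx":0,"ry":0,"rz":0},{"fingers":1,"dx":0.005,"dy":-0.003,"dz":0.184,"rx":0,"ry":0,"rz":0},{"fingers":0,"dx":0.005,"dy":-0.003,"dz":0.184,"rx":0,"ry":0,"rz":0},{"fingers":-0.2,"dx":0.005,"dy":-0.003,"dz":0.184,"rx":0,"ry":0,"rz":0},{"fingers":-0.4,"dx":0.005,"dy":-0.003,"dz":0.184,"rx":0,"ry":0,"rz":0},{"fingers":-0.6,"dx":0.005,"dy":-0.003,"dz":0.184,"rx":0,"ry":0,"rz":0},{"fingers":-1,"dx":0.005,"dy":-0.003,"dz":0.184,"rx":0,"ry":0,"rz":0}]'

```text
t: 8.82
eef_pos: [0.533, 0.2415, 0.1403]
tool_rot: [0.999, -0.052, 0.001, -0.001]
contact_force: [0.0, -0.7, -1.0]
width: 0.0255
```

apply_moves --steps '[{"fingers":-1,"dx":0,"dy":0,"dz":0,"rx":0,"ry":0,"rz":0},{"fingers":-1,"dx":0,"dy":0,"dz":0,"rx":0,"ry":0,"rz":0},{"fingers":-1,"dx":0,"dy":0,"dz":0,"rx":0,"ry":0,"rz":0},{"fingers":-1,"dx":0,"dy":0,"dz":0,"rx":0,"ry":0,"rz":0}]'

```text
t: 9.15
eef_pos: [0.533, 0.2415, 0.1403]
tool_rot: [0.999, -0.052, 0.001, -0.001]
contact_force: [-0.2, 0.8, -0.6]
width: 0.0182
```

```bash
python3 - <<'E'
from oc import *
st();plan([.530,.2405,.137],-.103)
cap('wrist','w8');cap('side','s8')
for c in('wrist','side'):
 for q in('clip_center','tip_a'):
  r=ctrl.mark_of(c,q); print(c,q,[(np.round(x['point'],4).tolist(),round(x['score'],2)) for x in r[:3]])
im=cv2.imread('pics/s8.png'); cv2.imwrite('pics/s8z.png',cv2.resize(im[180:310,180:320],None,fx=4,fy=4,interpolation=cv2.INTER_CUBIC))
E
```

```text
t 9.15 pos [0.533  0.2415 0.1403] q [ 9.987e-01 -5.170e-02  1.200e-03 -8.000e-04] w 0.018241849691073623 F [-0.22  0.8  -0.61] j [2.940e-01 5.400e-01 1.494e+00 1.000e-03 1.105e+00 3.970e-01]
yaw now -0.1034 d [-0.0095  0.0043  0.0109] r [-0.0006 -0.0007 -0.0001]
wrist clip_center [([0.5325, 0.2364, 0.0972], 0.65), ([0.2606, 0.3751, -0.0035], 0.45)]
wrist tip_a [([0.5148, 0.2392, 0.0571], 0.95), ([0.5507, 0.2326, 0.0541], 0.72)]
side clip_center [([0.5293, 0.2409, 0.0946], 0.71)]
side tip_a [([0.5128, 0.2427, 0.0512], 0.61), ([0.5464, 0.2376, 0.0592], 0.46)]
```

View pics/w8.png

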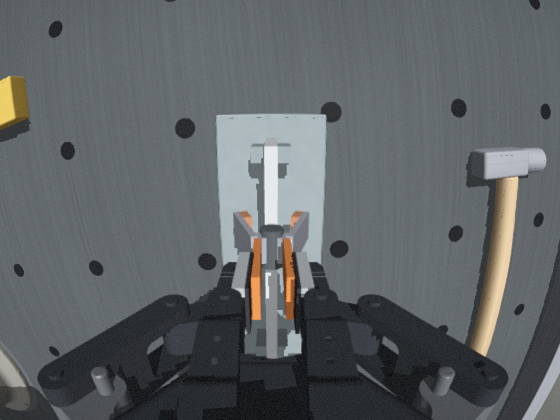

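View pics/s8z.png

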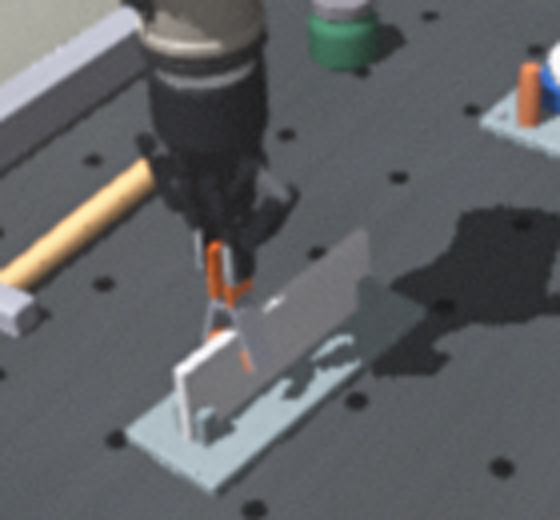

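apply_moves --steps '[{"fingers":-1,"dx":0,"dy":0,"dz":-0.05,"rx":0,"ry":0,"rz":0},{"fingers":-1,"dx":0,"dy":0,"dz":-0.12,"rx":0,"ry":0,"rz":0},{"fingers":-1,"dx":0,"dy":0,"dz":-0.2,"rx":0,"ry":0,"rz":0},{"fingers":-1,"dx":0,"dy":0,"dz":-0.3,"rx":0,"ry":0,"rz":0},{"fingers":-1,"dx":0,"dy":0,"dz":-0.4,"rx":0,"ry":0,"rz":0},{"fingers":-1,"dx":0,"dy":0,"dz":-0.5,"rx":0,"ry":0,"rz":0},{"fingers":-1,"dx":0,"dy":0,"dz":-0.5,"rx":0,"ry":0,"rz":0},{"fingers":-1,"dx":0,"dy":0,"dz":-0.5,"rx":0,"ry":0,"rz":0}]'

```text
t: 10.12
eef_pos: [0.5332, 0.2414, 0.2921]
tool_rot: [0.999, -0.052, 0.003, -0.002]
contact_force: [-0.4, -0.1, -1.8]
width: 0.0177
```

```bash
python3 - <<'E'
from oc import *
s=st()
cap('wrist','w9');cap('side','s9')
T=R.from_quat(s['tool_rot'])
for c in('wrist','side'):
 for q in('clip_center','tip_a'):
  r=ctrl.mark_of(c,q); print(c,q,[(np.round(x['point'],4).tolist(),np.round(T.inv().apply(np.array(x['point'])-s['eef_pos']),4),round(x['score'],2)) for x in r[:3]])
im=cv2.imread('pics/s9.png'); cv2.imwrite('pics/s9z.png',cv2.resize(im[120:310,150:320],None,fx=3.5,fy=3.5,interpolation=cv2.INTER_CUBIC))
plan([.4885,-.2562,.295],-1.624)
E
```

```text
t 10.1167 pos [0.5332 0.2414 0.2921] q [ 0.9987 -0.0517  0.0032 -0.0015] w 0.017732459110648347 F [-0.43 -0.13 -1.85] j [2.940e-01 4.190e-01 1.261e+00 1.000e-03 1.454e+00 3.970e-01]
wrist clip_center [([0.5291, 0.2386, 0.247], array([-0.0041,  0.0034,  0.0451]), 0.78)]
wrist tip_a [([0.5506, 0.231, 0.2072], array([0.0178, 0.0089, 0.085 ]), 0.69), ([0.5145, 0.2386, 0.2089], array([-0.0189,  0.005 ,  0.0831]), 0.67)]
side clip_center [([0.5286, 0.2371, 0.243], array([-0.0045,  0.005 ,  0.0491]), 0.62), ([0.7524, -0.2098, 0.0021], array([0.2628, 0.4272, 0.2902]), 0.5), ([0.5307, -0.1861, 0.0129], array([0.0399, 0.4265, 0.278 ]), 0.43)]
side tip_a [([0.5114, 0.2393, 0.2039], array([-0.022 ,  0.0047,  0.088 ]), 0.85), ([0.5478, 0.2376, 0.209], array([0.0144, 0.0026, 0.0832]), 0.49)]
yaw now -0.1034 d [ 0.0263  1.6639 -0.0218] r [-2.00e-04  2.00e-04  4.84e-01]
```

View pics/w9.png

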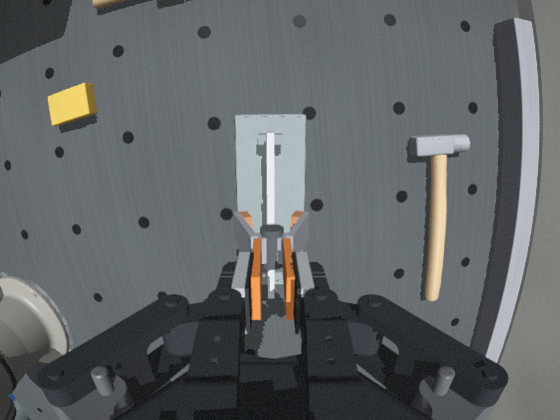

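View pics/s9z.png

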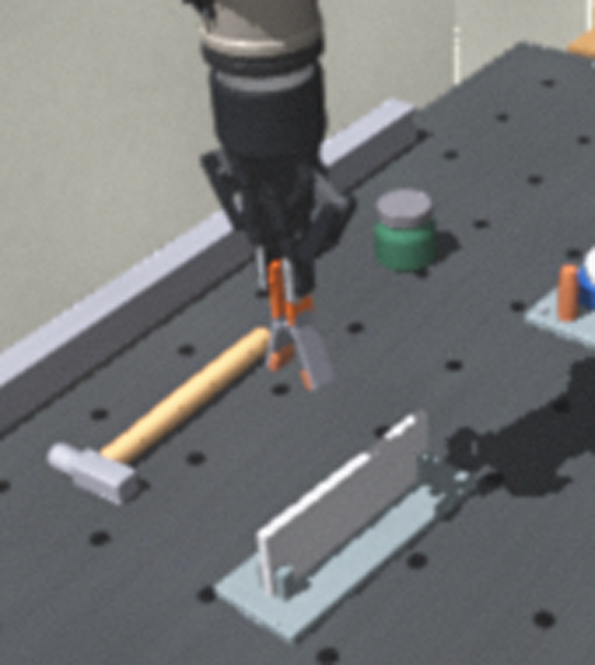

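apply_moves --steps '[{"fingers":-1,"dx":0.01,"dy":0.1,"dz":-0.02,"rx":0,"ry":0,"rz":0.03},{"fingers":-1,"dx":0.01,"dy":0.22,"dz":-0.02,"rx":0,"ry":0,"rz":0.07},{"fingers":-1,"dx":0.01,"dy":0.34,"dz":-0.02,"rx":0,"ry":0,"rz":0.11},{"fingers":-1,"dx":0.01,"dy":0.46,"dz":-0.02,"rx":0,"ry":0,"rz":0.14},{"fingers":-1,"dx":0.01,"dy":0.58,"dz":-0.02,"rx":0,"ry":0,"rz":0.17},{"fingers":-1,"dx":0.01,"dy":0.7,"dz":-0.02,"rx":0,"ry":0,"rz":0.2},{"fingers":-1,"dx":0.01,"dy":0.8,"dz":-0.02,"rx":0,"ry":0,"rz":0.23},{"fingers":-1,"dx":0.01,"dy":0.85,"dz":-0.02,"rx":0,"ry":0,"rz":0.25}]'

```text
t: 11.08
eef_pos: [0.5081, -0.0161, 0.2941]
tool_rot: [0.901, -0.433, -0.001, 0.0]
contact_force: [0.2, 0.9, -0.3]
width: 0.0181
```

```bash
python3 - <<'E'
from oc import *
s=st()
plan([.4925,-.256,.295],-1.624)
E
```

```text
t 11.0833 pos [ 0.5081 -0.0161  0.2941] q [ 9.013e-01 -4.333e-01 -6.000e-04  4.000e-04] w 0.01805958794531974 F [ 0.21  0.88 -0.31] j [-0.182  0.274  1.468 -0.     1.4    0.714]
yaw now -0.8962 d [ 0.592   0.5403 -0.0029] r [4.000e-04 1.000e-04 2.317e-01]
```

apply_moves --steps '[{"fingers":-1,"dx":0.08,"dy":0.07,"dz":0,"rx":0,"ry":0,"rz":0.03},{"fingers":-1,"dx":0.17,"dy":0.15,"dz":0,"rx":0,"ry":0,"rz":0.065},{"fingers":-1,"dx":0.26,"dy":0.23,"dz":0,"rx":0,"ry":0,"rz":0.1},{"fingers":-1,"dx":0.35,"dy":0.31,"dz":0,"rx":0,"ry":0,"rz":0.135},{"fingers":-1,"dx":0.44,"dy":0.39,"dz":0,"rx":0,"ry":0,"rz":0.17},{"fingers":-1,"dx":0.53,"dy":0.47,"dz":0,"rx":0,"ry":0,"rz":0.205},{"fingers":-1,"dx":0.592,"dy":0.54,"dz":0,"rx":0,"ry":0,"rz":0.232},{"fingers":-1,"dx":0.592,"dy":0.54,"dz":0,"rx":0,"ry":0,"rz":0.232}]'

```text
t: 11.75
eef_pos: [0.4913, -0.2609, 0.2928]
tool_rot: [-0.684, 0.729, 0.001, -0.002]
contact_force: [0.1, 0.6, -1.4]
width: 0.0182
```

apply_moves --steps '[{"fingers":-1,"dx":0,"dy":0,"dz":0,"rx":0,"ry":0,"rz":0},{"fingers":-1,"dx":0,"dy":0,"dz":0,"rx":0,"ry":0,"rz":0}]'

```text
t: 11.92
eef_pos: [0.491, -0.261, 0.2919]
tool_rot: [-0.684, 0.729, 0.002, -0.002]
contact_force: [-0.4, 0.7, -1.4]
width: 0.0185
```

```bash
python3 - <<'E'
from oc import *
s=st()
plan([.4925,-.256,.217],-1.624)
T=R.from_quat(s['tool_rot'])
for c in('wrist','side','top'):
 cap(c,c[0]+'10')
 for q in('clip_center','tip_a','fin_top','mark'):
  r=ctrl.mark_of(c,q); print(c,q,[(np.round(x['point'],4).tolist(),np.round(T.inv().apply(np.array(x['point'])-s['eef_pos']),4),round(x['score'],2)) for x in r[:3]])
im=cv2.imread('pics/s10.png'); cv2.imwrite('pics/s10z.png',cv2.resize(im[80:230,270:400],None,fx=4,fy=4,interpolation=cv2.INTER_CUBIC))
E
```

```text
t 11.9167 pos [ 0.491  -0.261   0.2919] q [-0.6844  0.7291  0.0015 -0.0019] w 0.01852744497156998 F [-0.37  0.7  -1.36] j [-0.625  0.368  1.339 -0.003  1.438  1.01 ]
yaw now -1.6341 d [-0.017  -0.0053  0.2496] r [ 0.0015 -0.0002 -0.0032]
wrist clip_center [([0.49, -0.263, 0.2465], array([0.0021, 0.0006, 0.0454]), 0.88)]
wrist tip_a [([0.4879, -0.2808, 0.2048], array([0.0199, 0.0014, 0.0871]), 0.84), ([0.4872, -0.2476, 0.2081], array([-0.0132,  0.0042,  0.0838]), 0.7)]
wrist fin_top [([0.4874, -0.2561, 0.1479], array([-0.0047,  0.0032,  0.144 ]), 0.57)]
wrist mark [([0.4883, -0.2832, 0.0782], array([2.220e-02, 2.000e-04, 2.137e-01]), 0.58)]
side clip_center [([0.4839, -0.2574, 0.2483], array([-0.0031,  0.0071,  0.0436]), 0.55), ([0.751, -0.2074, 0.0006], array([-0.0701, -0.2575,  0.29  ]), 0.44), ([0.5302, 0.1929, 0.0037], array([-0.4556, -0.0118,  0.2878]), 0.19)]
side tip_a [([0.4898, -0.2413, 0.2082], array([-0.0196,  0.002 ,  0.0837]), 0.68), ([0.4857, -0.2749, 0.2122], array([0.0142, 0.004 , 0.0797]), 0.45)]
side fin_top [([0.4888, -0.2564, 0.1498], array([-0.0045,  0.0018,  0.1421]), 0.65)]
side mark [([0.49, -0.2796, 0.0749], array([ 0.0185, -0.0012,  0.217 ]), 0.8), ([0.4867, -0.2567, 0.2525], array([-0.004 ,  0.0043,  0.0394]), 0.71)]
top clip_center [([0.4853, -0.2578, 0.2471], array([-0.0028,  0.0056,  0.0448]), 0.49), ([0.4875, -0.2586, 0.1528], array([-0.0022,  0.0029,  0.1391]), 0.2)]
top tip_a [([0.4875, -0.2394, 0.2068], array([-0.0214,  0.0044,  0.0851]), 0.6), ([0.489, -0.2744, 0.2054], array([0.0135, 0.0007, 0.0865]), 0.5)]
top fin_top [([0.4893, -0.2588, 0.1516], array([-0.0022,  0.0011,  0.1403]), 0.55)]
top mark [([0.4896, -0.2803, 0.0784], array([ 0.0192, -0.0009,  0.2135]), 0.4)]
```

View pics/w10.png

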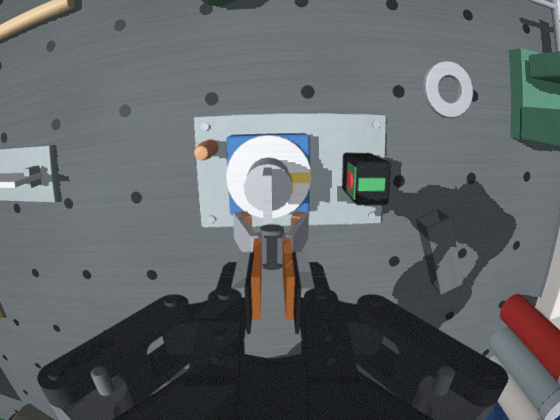

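View pics/s10z.png

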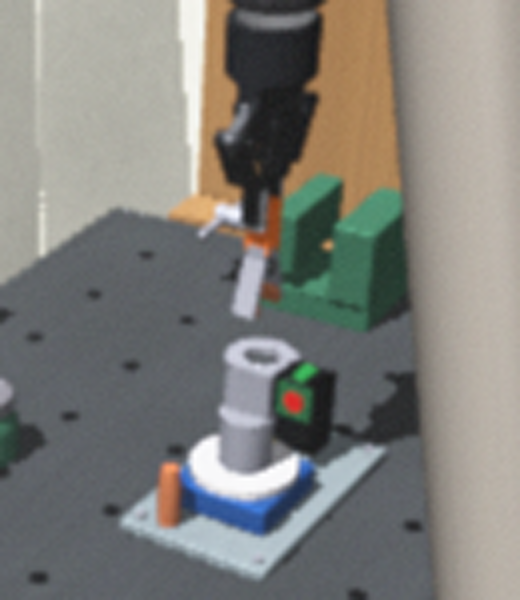

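apply_moves --steps '[{"fingers":-1,"dx":-0.015,"dy":-0.002,"dz":0.03,"rx":0,"ry":0,"rz":-0.003},{"fingers":-1,"dx":-0.015,"dy":-0.002,"dz":0.07,"rx":0,"ry":0,"rz":-0.003},{"fingers":-1,"dx":-0.015,"dy":-0.002,"dz":0.11,"rx":0,"ry":0,"rz":-0.003},{"fingers":-1,"dx":-0.015,"dy":-0.002,"dz":0.14,"rx":0,"ry":0,"rz":-0.003},{"fingers":-1,"dx":-0.015,"dy":-0.002,"dz":0.14,"rx":0,"ry":0,"rz":-0.003},{"fingers":-1,"dx":-0.015,"dy":-0.002,"dz":0.14,"rx":0,"ry":0,"rz":-0.003}]'

```text
t: 13.17
eef_pos: [0.4919, -0.2562, 0.2502]
tool_rot: [-0.688, 0.726, 0.001, -0.002]
contact_force: [-0.2, -0.2, -1.4]
width: 0.0181
```

```bash
python3 - <<'E'
from oc import *
s=st()
plan([.4915,-.2565,.217],-1.624)
T=R.from_quat(s['tool_rot'])
for c in('wrist','side','top'):
 cap(c,c[0]+'11')
 for q in('tip_a','fin_top'):
  r=ctrl.mark_of(c,q); print(c,q,[(np.round(x['point'],4).tolist(),round(x['score'],2)) for x in r[:3]])
im=cv2.imread('pics/s11.png'); a=cv2.resize(im[80:230,270:400],None,fx=3.5,fy=3.5,interpolation=cv2.INTER_CUBIC)
im=cv2.imread('pics/w11.png'); b=cv2.resize(im[100:300,210:340],None,fx=2.6,fy=2.625,interpolation=cv2.INTER_CUBIC)
cv2.imwrite('pics/c11.png',np.hstack([a,b[:525]]))
E
```

```text
t 13.1667 pos [ 0.4919 -0.2562  0.2502] q [-0.6879  0.7258  0.0013 -0.0017] w 0.018115655862995045 F [-0.23 -0.25 -1.37] j [-0.617  0.391  1.42  -0.003  1.334  1.008]
yaw now -1.6245 d [0.0009 0.0008 0.1107] r [ 0.0014 -0.0002 -0.0001]
wrist tip_a [([0.4893, -0.2758, 0.165], 0.92), ([0.4885, -0.239, 0.1696], 0.57), ([0.4875, -0.28, 0.0779], 0.42)]
wrist fin_top [([0.4894, -0.2571, 0.1486], 0.71)]
side tip_a [([0.4869, -0.2749, 0.1724], 0.48)]
side fin_top [([0.4862, -0.2583, 0.1498], 0.68)]
top tip_a [([0.53, 0.1999, 0.0019], 0.58), ([0.4919, -0.2704, 0.1648], 0.44), ([0.4885, -0.2358, 0.1675], 0.42)]
top fin_top [([0.4903, -0.2593, 0.1509], 0.37)]
```

View pics/c11.png

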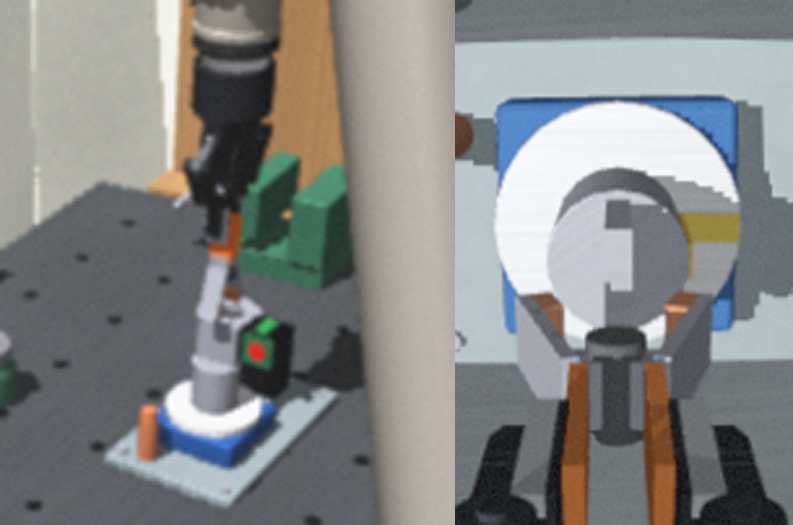

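apply_moves --steps '[{"fingers":-1,"dx":0.002,"dy":0.001,"dz":0.03,"rx":0,"ry":0,"rz":0},{"fingers":-1,"dx":0.002,"dy":0.001,"dz":0.06,"rx":0,"ry":0,"rz":0},{"fingers":-1,"dx":0.002,"dy":0.001,"dz":0.09,"rx":0,"ry":0,"rz":0},{"fingers":-1,"dx":0.002,"dy":0.001,"dz":0.114,"rx":0,"ry":0,"rz":0},{"fingers":-1,"dx":0.002,"dy":0.001,"dz":0.114,"rx":0,"ry":0,"rz":0},{"fingers":-1,"dx":0.002,"dy":0.001,"dz":0.114,"rx":0,"ry":0,"rz":0},{"fingers":-1,"dx":0.002,"dy":0.001,"dz":0.114,"rx":0,"ry":0,"rz":0},{"fingers":-1,"dx":0.002,"dy":0.001,"dz":0.114,"rx":0,"ry":0,"rz":0}]'

```text
t: 14.28
eef_pos: [0.4919, -0.2573, 0.2172]
tool_rot: [-0.688, 0.726, 0.0, -0.002]
contact_force: [0.9, 0.4, -1.3]
width: 0.0183
```

```bash
python3 - <<'E'
from oc import *
s=st()
plan([.4915,-.2565,.217],-1.624)
for c in('wrist','side','top'):
 cap(c,c[0]+'12')
 for q in('clip_center','tip_a','fin_top','mark'):
  r=ctrl.mark_of(c,q); print(c,q,[(np.round(x['point'],4).tolist(),round(x['score'],2)) for x in r[:3]])
im=cv2.imread('pics/s12.png'); a=cv2.resize(im[80:230,270:400],None,fx=3.5,fy=3.5,interpolation=cv2.INTER_CUBIC)
im=cv2.imread('pics/w12.png'); b=cv2.resize(im[100:300,210:340],None,fx=2.6,fy=2.625,interpolation=cv2.INTER_CUBIC)
cv2.imwrite('pics/c12.png',np.hstack([a,b[:525]]))
E
```

```text
t 14.2833 pos [ 0.4919 -0.2573  0.2172] q [-0.6878  0.7259  0.     -0.0015] w 0.018250496319576277 F [ 0.87  0.37 -1.27] j [-0.618  0.416  1.474 -0.003  1.252  1.007]
yaw now -1.6246 d [-0.0027  0.0016  0.0008] r [ 0.0007 -0.0007 -0.0002]
wrist clip_center [([0.4863, -0.2583, 0.1734], 0.68), ([0.4863, -0.3498, 0.0704], 0.42)]
wrist tip_a [([0.4899, -0.2405, 0.1342], 0.92), ([0.4866, -0.2773, 0.1317], 0.71), ([0.4861, -0.3488, 0.0714], 0.19)]
wrist fin_top [([0.4864, -0.2577, 0.1458], 0.56), ([0.4908, -0.2578, 0.0048], 0.27)]
wrist mark [([0.4872, -0.2818, 0.0768], 0.64), ([0.4885, -0.258, 0.1514], 0.48)]
side clip_center [([0.4899, -0.2527, 0.1691], 0.61)]
side tip_a [([0.4852, -0.239, 0.1304], 0.66), ([0.4864, -0.2707, 0.1389], 0.36), ([0.4874, -0.2811, 0.0788], 0.34)]
side fin_top [([0.4855, -0.2569, 0.1499], 0.71)]
side mark [([0.4865, -0.2813, 0.0781], 0.84)]
top clip_center [([0.4853, -0.2557, 0.1699], 0.53)]
top tip_a [([0.4903, -0.2362, 0.1299], 0.63), ([0.4884, -0.2713, 0.1296], 0.43)]
top fin_top [([0.4903, -0.2585, 0.1526], 0.55)]
top mark [([0.489, -0.2812, 0.0823], 0.44)]
```

View pics/c12.png

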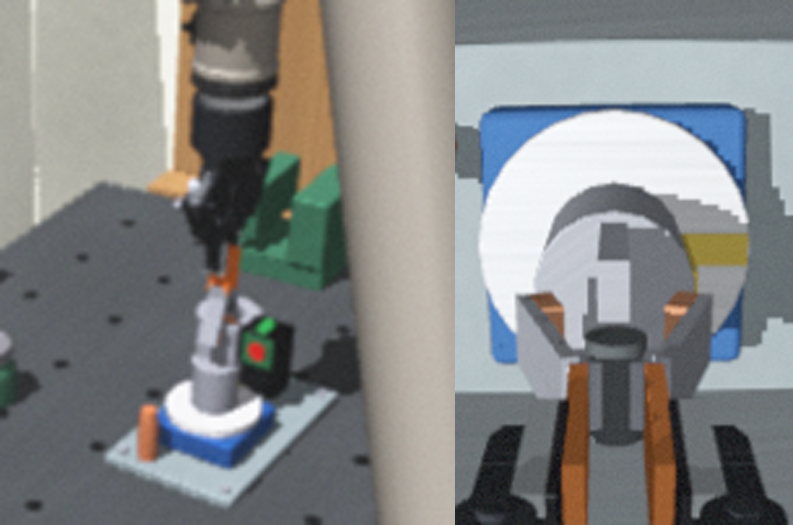

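```bash
python3 - <<'E'
from h import *
st(); ctrl.hand_in(); st()
E
```

```text
t 15.0333 pos [ 0.4917 -0.2572  0.2168] q [-6.878e-01  7.259e-01  5.000e-04 -1.600e-03] w 0.018343135776981153 F [ 0.62  0.29 -0.98] j [-0.618  0.416  1.475 -0.003  1.252  1.007]
the job is handed in; nothing more can be done
the job is handed in; nothing more can be done
```

I handed the job in at about 15 s. The clamp is held squeezed open over the middle of the fin. Hand-in gives no verdict, so the results below rest on my last pictures and readings.

- **Workpiece:** I gripped the fin from above, turned the workpiece about 1.40 rad clockwise and let go. In the wrist picture taken after letting go, the fin and mark lined up with the positioner to about 0.03 rad. The last pictures still show the mark facing the scanner.
- **Clamp:** I squeezed the tails to the stop (18 mm measured finger opening, 45 N grip) and lifted the clamp off the rail. While the fingers closed, it slid down about 10 mm on the strip. I measured it again in the grip before carrying it over.
- **Final position:** The jaw tips are at about z = 0.132 m, 18 mm below the fin's top edge. They sit about 14–22 mm from the fin's mid-plane on each side, and within about 5 mm of its middle along its width. The force reading did not change while lowering, so I saw no sign of contact.
- **Disagreements:** The three cameras differed by up to about 5 mm on where the jaw tips and fin are, and the clamp's centre varied by up to about 6 mm. One wrist picture, probably taken while the arm was still settling, was 4–5 mm off, so I didn't use it.
- **Other bench items:** I kept clear of them and saw no contact, but I did not measure their positions again at the end.

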